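Knock the hold-down peg home

TASK

A round bowl blank is held on its round board by three headed pegs, and one of them still stands proud. Take the wooden mallet by its handle, knock that peg fully home with the mallet's face, then stand the mallet back upright on its head on the bench top, clear of the board, and let go. Do not touch the peg with the gripper.

Things in the scene. Friction and masses are not known exactly. Their poses are not given: they have to be found in the camera images.
- mallet: Wooden mallet, 0.3 to 0.5 kg: upright cylindrical head, 64 mm across, 80 mm tall, on its flat striking face; level handle from its side. Origin: centre of that face; z up. Handle along own -x, x = -32 to -184 mm, 22 mm wide (y), 26 mm tall, centre line 42 mm above the face, pointing to the robot (world -x) within 35 degrees. The steel hammer lying by is not it.
- mallet_grip (a point): Best grip, on the handle's centre line: 70 mm from the head's axis (38 mm clear of its side), 42 mm above the striking face. Taken from above, fingers on the two upright sides, 22 mm apart. Grip hard (40 N or more) so that the handle does not turn between the pads. Axes as the mallet's.
- peg_top (a point): Centre of the top of the proud peg's flat round head (32 mm across, 14 mm thick). One of three like pegs, 85 mm from the blank's centre; the other two are home, heads on the blank's rim. Heights above the bench: proud top 98 to 104 mm at the start, home top 74 mm, blank (150 mm across) 60 mm, board (236 mm across) 30 mm. Nothing else on the board is higher than 74 mm.
- peg (a joint): How far the proud peg has been driven down, in m: 0 is fully up, 0.030 fully home against its stop; it starts between 0 and 0.006. A spring catch in the board grips it: it takes about 7 to 9 N to move it, and it stays where it is left.
Things that resemble listed ones, but are neither listed nor needed, are in the scene too. Leave any pink look-alike of the mallet alone.

How it is judged (in metres and radians):
On the way, in this order (a step that is already met when the one before it is completed fails the run):
1. the mallet is lifted off the bench (height (world z) of mallet above 0.03 m), for 0.1 s.
2. the mallet's blow brings the peg to within 5 mm of fully home (value of joint peg above 0.025 m and contact force between mallet and peg above 1 N).
At the end, for the whole second after the job is handed in: The peg is down to within 5 mm of fully home, and the mallet stands at rest on its striking face on the bench top (face within 8 mm of the bench, upright within 10 degrees), released (value of joint peg above 0.025 m and height (world z) of mallet between -0.005 and 0.008 m and angle between mallet's own z axis and vertical below 0.17 rad and linear speed of mallet below 0.02 m/s); the robot touches nothing.
It fails at once if the gripper or arm touches the peg (contact force between any of the fingers, the arm and peg above 0.5 N).
It also fails if it takes over 43 s, if anything falls off the work surface, if the arm or the gripper's body presses on something with over 40 N, if the wrist force passes 120 N, or if a joint passes its speed limit or range.

ROBOT

A 7-joint arm with a two-finger parallel gripper is mounted at the origin on the work surface. World frame = base frame: x ahead of the robot, y to its left, z up, the work surface at z = 0. Lengths are in mm, angles in rad, forces in N, time in s.
With the tool pointing down it reaches from about 425 to 825 mm from the base axis. Payload 3.6 kg.
Tool frame: the origin (TCP) lies midway between the tips of the shut fingers; the grasp point (between the pads) lies 19 mm behind it; z points along the fingers, y is the line along which they close (so a half turn about z gives the same grasp; the last joint's range is limited). The gripper opens to 93 mm and grips with 3 to 60 N. Pads are 15 mm wide; open, the fingers measure 128 mm over their backs; the gripper's body (75 mm by 188 mm) begins 65 mm behind the grasp point.
Start: joints at [-1.264, 0.615, -0.013, 1.423, 0.008, 1.103, -0.04], TCP at [212.314, 614.316, 218.64] pointing down, gripper open.
Joint ranges: [-3.12, 3.12], [-0.3, 2.06], [-1.34, 1.32], [0.26, 2.42], [-1.36, 4.5], [0.01, 1.98], [-2.84, 2.84]. Speed limits (rad/s): [2.79, 2.79, 3.14, 3.14, 3.14, 3.14, 3.14].

INTERFACE

Orientations are given as a rotation vector (axis times angle).
In Python, from plant import manip gives the robot as it stands.
- The arm moves only by the tool drive_tool, never from a script. Its arguments are lists of equal length, an entry for each row: "delta_rot": the turn, a rotation vector about the tool's x, y, z normalised to -1 to 1, where 1 is 180 degrees, a list of three; "dp": the shift along the tool's x, y, z normalised to -1 to 1, where 1 is 25 cm, a list of three; "claw": the opening, from -1 (shut) to 1 (fully open). In form: {"delta_rot": [[rx, ry, rz], ...], "dp": [[tx, ty, tz], ...], "claw": [claw, ...]}. A call has 1 to 8 rows; each row is the pose to reach, as a shift and turn from the pose commanded when the call began, along the tool's axes at that moment, turning the shorter way round; what a row does not reach only later rows make up. A row lasts 1/10 s, in which the tool goes at most 50 mm and 8.59 degrees, less where a joint would pass 70% of its speed; a pose out of reach is approached as far as the arm can. A call with a number of a shift or a turn outside -1 to 1 is refused whole. A call with a gripper value outside its range is refused whole. The fingers move at their own pace and stop on an object; "newtons" is the grip in N (left out, the last holds). Time passes only in rows, so rows that repeat a pose let the fingers close. It gives the time, the measured TCP pose, the force, the opening and the grip force at its end, in the units of the state.
- manip.get_state(): the state, without advancing time (a new reading comes with each control period).
- manip.read_camera(name): name is "side" or "top" or "wrist"; returns a dict with "img" (400x640x3 uint8, red, green, blue), "z_map" (400x640 float32, mm along the optical axis (not along the pixel's ray), 0 where there is no reading), "intrinsics" (3x3 intrinsics, pixels), "position" and "rotation" of the camera in the world. Camera axes: x right, y down, z forward; pixel columns grow to the right and rows downward; lengths in mm; the calibration is good to about 2 mm. A picture is of the moment at which its call begins.
- manip.finish_job(): hands the job in; it is judged then, once.
Trained networks look in the newest picture that a camera, given by its name, has taken for a name from the list of things; names that differ only in an ending like _2 or _b are one class to them, and where a whole thing is asked for, a point or a joint stands for the part that bears it (a point fixed in the world has none). Each returns a list of dicts, best first, with "confidence" (0 to 1); they miss things now and then, are a little off and sometimes report something else, mostly with a low value. They report only what shows in the picture. A call takes as long as a camera call. They do not tell look-alikes from the thing itself.
- manip.silhouettes(camera, target): "pixels" (400x640 bool, what is visible of it) and "point" ([row, column] in pixels, amid what is visible of it).
The state is a dict: "time_s": time; "joints": joint angles; "dq": joint speeds; "joint_efforts": joint torques, N m; "tcp_pos": TCP position; "tcp_rot": TCP orientation; "ft_force": force on the tool from outside, world axes, zero at the start; "wrist_torque": the same for the moment, N m; "opening": opening from 0.0 (shut) to 1.0 (fully open); "grasp_force": force on a finger pad.
Only numpy, scipy, OpenCV 4.12 (cv2) and the standard library are available. Lean on these libraries where they do the work, as an engineer would, in place of code of your own. Each camera call takes 0.05 s, during which the arm holds its last target. There are 200 camera calls.

## Working session

There is one attempt and no reset: what is moved stays moved. The work goes in short steps, Python scripts to look and compute and a tool call to move; the robot and the scene stay as the last step left them, time stands still between calls to the robot, and variables do not carry over. Pictures are saved under pics/ and viewed, at most 10 in all, crops included, and the job is handed in when it is done.

Besides the shell and the picture viewer there is one more tool, called by a JSON object that holds its "op" and its "data", one argument or row to a line. drive_tool: Moves the arm, as the interface text tells. Scaled input: -1 to 1 covers 25 cm each way for a shift and 180 degrees each way for a turn. Its arguments: {"type":"object","properties":{"delta_rot":{"type":"array","items":{"type":"array","items":{"type":"number","minimum":-1,"maximum":1}}},"dp":{"type":"array","items":{"type":"array","items":{"type":"number","minimum":-1,"maximum":1}}},"claw":{"type":"array","items":{"type":"number"}},"newtons":{"type":"number"}},"required":["delta_rot","dp","claw"]}

```bash
mkdir -p pics; ls; cat > h.py <<'E'
import numpy as np, cv2
from plant import manip
from scipy.spatial.transform import Rotation as R
def world(c, mask=None):
    z=c["z_map"]; v,u=np.nonzero((z>0) if mask is None else (mask&(z>0)))
    K=c["intrinsics"]; d=z[v,u]
    p=np.stack([(u-K[0,2])/K[0,0]*d,(v-K[1,2])/K[1,1]*d,d],1)
    return p@np.array(c["rotation"]).T+c["position"], v,u
E
python3 - <<'E'
from h import *
s=manip.get_state(); print({k:np.round(s[k],3) for k in ("time_s","tcp_pos","tcp_rot","opening")})
ims=[]
for n in("top","side"):
    c=manip.read_camera(n); im=c["img"][:,:,::-1].copy()
    print(n, np.round(c["position"]), np.shape(c["rotation"]))
    for t in("mallet","mallet_grip","peg_top","peg"):
        for r in manip.silhouettes(n,t)[:4]:
            p,v,u=world(c,r["pixels"])
            if len(p): print(n,t,round(r["confidence"],2),r["point"],np.round(np.median(p,0)),np.round(p.min(0)),np.round(p.max(0)))
    cv2.imwrite(f"pics/{n}0.png",im)
E
```

```text
pics
{'time_s': np.float64(0.0), 'tcp_pos': array([212.084, 613.617, 217.5  ]), 'tcp_rot': array([-0.52 , -3.098,  0.004]), 'opening': np.float64(0.997)}
top [ 267.   29. 1110.] (3,)Traceback (most recent call last):
  File "<stdin>", line 9, in <module>
  File "h.py", line 8, in world
    return p@np.array(c["rotation"]).T+c["position"], v,u
           ~~~~~~~~~~~~~~~~~~~~~~~~~~~^~~~~~~~~~~~~~
ValueError: operands could not be broadcast together with shapes (1011,) (3,)
```

```bash
sed -i 's/p@np.array(c\["rotation"\]).T/R.from_rotvec(c["rotation"]).apply(p)/' h.py
python3 - <<'E'
from h import *
for n in("top","side"):
    c=manip.read_camera(n); im=c["img"][:,:,::-1].copy()
    print(n, np.round(c["position"]))
    for t in("mallet","mallet_grip","peg_top","peg"):
        for r in manip.silhouettes(n,t)[:4]:
            p,v,u=world(c,r["pixels"])
            if len(p): print(n,t,round(r["confidence"],2),r["point"],np.round(np.median(p,0)),np.round(p.min(0)),np.round(p.max(0)))
    cv2.imwrite(f"pics/{n}0.png",im)
E
```

```text
top [ 267.   29. 1110.]
top mallet 0.75 [172.9, 235.8] [499. 258.  56.] [350. 217.  -4.] [560. 300.  86.]
top mallet 0.66 [292.0, 221.2] [188. 271.  57.] [134. 217.  -2.] [274. 404.  86.]
top mallet_grip 0.94 [291.5, 222.7] [188. 273.  57.] [134. 217.  -4.] [277. 409.  86.]
top mallet_grip 0.68 [172.3, 235.8] [501. 258.  56.] [350. 217.  -6.] [573. 301.  86.]
top peg 0.55 [127.7, 364.3] [613. -72. 103.] [599. -88.  59.] [630. -59. 108.]
side [-220. -730.  682.]
side mallet 0.78 [175.7, 293.0] [500. 252.  52.] [346. 216.   0.] [660. 421.  85.]
side mallet 0.73 [206.3, 182.0] [181. 230.  55.] [150. 217.   2.] [274. 405.  85.]
side mallet_grip 0.84 [175.8, 293.5] [500. 252.  52.] [346. 216.   0.] [637. 417.  85.]
side mallet_grip 0.74 [206.2, 184.8] [181. 230.  55.] [150. 217.   2.] [274. 405.  85.]
side peg_top 0.45 [197.7, 408.4] [609. -75.  95.] [596. -90.  -2.] [783.  65. 108.]
side peg 0.46 [197.6, 408.8] [608. -77.  98.] [596. -90.   1.] [737.  12. 108.]
```

View pics/top0.png

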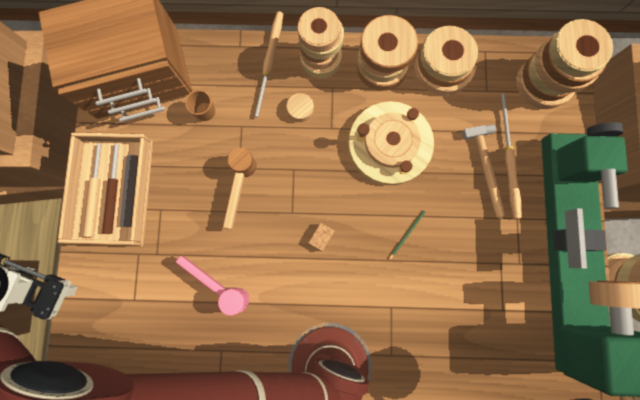

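View pics/side0.png

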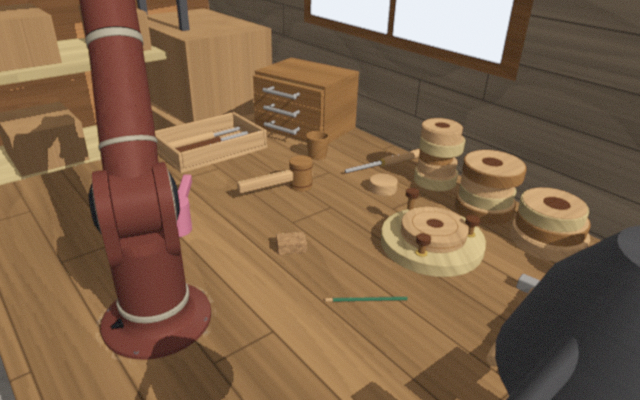

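```bash
python3 - <<'E'
from h import *
for n in("top","side"):
    c=manip.read_camera(n); p,_,_=world(c)
    def box(x0,x1,y0,y1,z0,z1): return p[(p[:,0]>x0)&(p[:,0]<x1)&(p[:,1]>y0)&(p[:,1]<y1)&(p[:,2]>z0)&(p[:,2]<z1)]
    h=box(460,620,170,330,74,90); c0,r0=cv2.minEnclosingCircle(h[:,:2].astype(np.float32))
    print(n,"head",len(h),np.round(h.mean(0),1),np.round(np.median(h,0),1),c0,r0)
    for zl in((48,62),(20,62)):
        a=box(330,495,200,330,*zl)
        v=cv2.fitLine(a[:,:2].astype(np.float32),cv2.DIST_HUBER,0,.01,.01).ravel(); v=v*(np.sign(v[0]))
        print("handle",len(a),np.round(a.mean(0),1),"yaw",np.degrees(np.arctan2(v[1],v[0])),"end",a[:,0].min(), "zmed",np.median(a[:,2]))
    g=box(560,660,-130,-20,88,120); c1,r1=cv2.minEnclosingCircle(g[:,:2].astype(np.float32))
    print("peg",len(g),np.round(g.mean(0),1),np.median(g[:,2]),c1,r1)
    b=box(450,700,-250,0,50,68); print("blank",b.mean(0),b.min(0),b.max(0))
print(manip.get_state()["time_s"])
E
```

```text
top head 451 [530.8 249.   79.6] [530.6 249.1  79.6] (532.4769897460938, 249.51939392089844) 32.614070892333984
handle 455 [421.5 266.5  54.2] yaw -8.948405 end 349.8890515151063 zmed 54.35578206920218
handle 531 [421.8 265.1  52.3] yaw -9.735479 end 349.8890515151063 zmed 53.848999214110336
peg 122 [613.6 -73.3 102.9] 103.4702468459219 (614.7948608398438, -73.88555908203125) 15.606850624084473
blank [ 602.92943244 -157.70089628   60.0698176 ] [ 511.70939672 -231.15672902   50.00397153] [678.18770792 -68.32079246  67.83327461]
side head 252 [525.8 246.   81.1] [525.3 245.2  81.6] (529.8512573242188, 251.2614288330078) 34.197086334228516
handle 355 [418.4 264.9  54.8] yaw -9.915781 end 345.50442005327216 zmed 55.55993225002749
handle 623 [418.1 263.   48.6] yaw -9.333886 end 345.50442005327216 zmed 50.36909912629824
peg 131 [609.2 -75.7 102. ] 103.80220435567264 (612.3058471679688, -72.37675476074219) 18.136077880859375
blank [ 597.59667269 -162.88444079   61.23896427] [ 508.33711509 -232.00533668   50.03452988] [676.49449674 -67.75135549  67.94578951]
0.7
```

```bash
cat > plan.py <<'E'
from h import *
import json,os
def cmd():
    return json.load(open("cmd.json")) if os.path.exists("cmd.json") else [[212.314,614.316,218.64],None]
def plan(*targets):
    """targets: (x,y,z,yaw of tool y deg) ; prints normalised shift/turn from commanded pose"""
    s=manip.get_state(); P,Q=cmd()
    Rc=R.from_rotvec(s["tcp_rot"] if Q is None else Q)
    print("t",s["time_s"],"meas",np.round(s["tcp_pos"],1),"cmd",np.round(P,1),"rot err",np.round((Rc.inv()*R.from_rotvec(s["tcp_rot"])).as_rotvec(degrees=True),2),"open",s["opening"],"F",np.round(s["ft_force"],1))
    for x,y,z,a in targets:
        a=np.radians(a); ty=np.array([np.cos(a),np.sin(a),0]); tz=np.array([0,0,-1.]); 
        Rt=R.from_matrix(np.stack([np.cross(ty,tz),ty,tz],1))
        print("dp",np.round(Rc.inv().apply(np.array([x,y,z])-P)/250,3),"rot",np.round((Rc.inv()*Rt).as_rotvec()/np.pi,4))
def moved(dp,rot):
    P,Q=cmd(); Rc=R.from_rotvec(manip.get_state()["tcp_rot"] if Q is None else Q)
    json.dump([list(P+Rc.apply(np.array(dp)*250)),list((Rc*R.from_rotvec(np.array(rot)*np.pi)).as_rotvec())],open("cmd.json","w"))
E
cat > fk0.py <<'E'
E
python3 -c "
from plan import *
plan((337,437,200,80.7),(461.4,260.3,130,80.7))"
```

```text
t 0.7 meas [212.3 614.3 218.7] cmd [212.3 614.3 218.6] rot err [0. 0. 0.] open 0.9986832457352489 F [-0.5 -0.3 -0.2]
dp [-0.703 -0.507  0.075] rot [-0.     -0.     -0.0543]
dp [-1.404 -1.013  0.355] rot [-0.     -0.     -0.0543]
```

{"op": "drive_tool", "data": {
  "delta_rot": [
    [0,0,-0.054],
    [0,0,-0.054],
    [0,0,-0.054],
    [0,0,-0.054],
    [0,0,-0.054]
  ],
  "dp": [
    [-0.7,-0.5,0.075],
    [-0.7,-0.5,0.075],
    [-0.7,-0.5,0.075],
    [-0.7,-0.5,0.075],
    [-0.7,-0.5,0.075]
  ],
  "claw": [1,1,1,1,1],
  "newtons": 55
}}

```text
time_s: 1.2
tcp_pos: [341.6, 432.9, 199.7]
tcp_rot: [0.27, 3.127, -0.007]
ft_force: [0.3, 0.7, 0.2]
opening: 0.997
grasp_force: 0.0
```

```bash
python3 -c "
from plan import *
s=manip.get_state();print(s['time_s'],s['tcp_pos'],s['tcp_rot'])
# initial commanded rot: yaw solved from measured minus turn
Q0=R.from_rotvec([-.52,-3.098,.004])
json.dump([[212.314,614.316,218.64],list(Q0.as_rotvec())],open('cmd.json','w'))
moved([-.7,-.5,.075],[0,0,-.054]); plan((461.4,260.3,130,80.7),(461.4,260.3,60,80.7))"
```

```text
1.2 [341.60341045 432.856166   199.73966568] [ 0.27007213  3.12716983 -0.00657672]
t 1.2 meas [341.6 432.9 199.7] cmd [336.9 439.  200.2] rot err [ 0.08 -0.19  0.54] open 0.9971389442255465 F [0.3 0.7 0.2]
dp [-0.607 -0.624  0.282] rot [-0.0008 -0.0001 -0.0002]
dp [-0.608 -0.623  0.562] rot [-0.0008 -0.0001 -0.0002]
```

```bash
python3 -c "
from plan import *
for i in range(4):
    manip.read_camera('wrist')
    s=manip.get_state();print(s['time_s'],s['tcp_pos'],s['tcp_rot'],np.abs(s['dq']).max())
"
```

```text
1.25 [341.89846914 432.73864818 199.75276968] [ 0.27143506  3.12704185 -0.00667156] 0.06187910792423099
1.3 [339.42708521 436.25818246 200.01319456] [ 2.65906557e-01  3.12918316e+00 -2.05646530e-03] 0.0798966165927565
1.35 [337.20766789 439.12459958 200.2089365 ] [-2.58887822e-01 -3.13067686e+00 -1.66369510e-03] 0.052766269286943356
1.4 [335.76574142 440.79085612 200.22533257] [-0.25339009 -3.13038594 -0.00324553] 0.02953769198939977
```

{"op": "drive_tool", "data": {
  "delta_rot": [
    [0,0,0],
    [0,0,0],
    [0,0,0],
    [0,0,0],
    [0,0,0],
    [0,0,0],
    [0,0,0],
    [0,0,0]
  ],
  "dp": [
    [-0.15,-0.15,0.07],
    [-0.3,-0.31,0.14],
    [-0.45,-0.46,0.2],
    [-0.55,-0.57,0.26],
    [-0.59,-0.61,0.28],
    [-0.607,-0.624,0.3],
    [-0.607,-0.624,0.3],
    [-0.607,-0.624,0.3]
  ],
  "claw": [1,1,1,1,1,1,0.2,0.2]
}}

```text
time_s: 2.2
tcp_pos: [459.9, 264.1, 125.2]
tcp_rot: [-0.248, -3.131, -0.004]
ft_force: [-0.6, -0.4, -0.0]
opening: 0.876
grasp_force: 0.0
```

```bash
python3 -c "
from plan import *
moved([-.607,-.624,.3],[0,0,0])
c=manip.read_camera('wrist'); cv2.imwrite('pics/w1.png',c['img'][:,:,::-1])
plan((461.4,260.3,23,80.7))
for t in ('mallet',):
  for r in manip.silhouettes('wrist',t):
    p,_,_=world(c,r['pixels'])
    h=p[p[:,2]>74]; a=p[(p[:,2]>45)&(p[:,2]<62)]
    if len(h): print(r['confidence'],'head',h.mean(0),cv2.minEnclosingCircle(h[:,:2].astype(np.float32)))
    if len(a):
      v=cv2.fitLine(a[:,:2].astype(np.float32),cv2.DIST_HUBER,0,.01,.01).ravel(); print('handle',a.mean(0),np.degrees(np.arctan(v[1]/v[0])))
"
```

```text
t 2.25 meas [460.  264.  125.4] cmd [461.3 260.2 125.6] rot err [-0.28  0.01 -0.29] open 0.8331055401032356 F [ 0.1  1.1 -0.5]
dp [-0.001  0.001  0.41 ] rot [-0.0008 -0.0001 -0.0002]
0.57 head [516.50228383 252.79030996  81.32818831] ((497.119140625, 259.5905456542969), 67.70275115966797)
handle [426.80370792 267.37325237  55.13276242] -9.174407
```

View pics/w1.png

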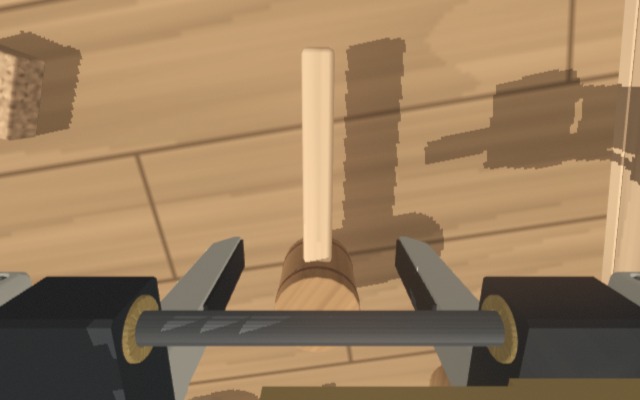

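{"op": "drive_tool", "data": {
  "delta_rot": [
    [0,0,0],
    [0,0,0],
    [0,0,0],
    [0,0,0],
    [0,0,0],
    [0,0,0],
    [0,0,0],
    [0,0,0]
  ],
  "dp": [
    [-0.001,0.002,0.08],
    [-0.001,0.002,0.18],
    [-0.001,0.002,0.28],
    [-0.001,0.002,0.35],
    [-0.001,0.002,0.39],
    [-0.001,0.002,0.41],
    [-0.001,0.002,0.41],
    [-0.001,0.002,0.41]
  ],
  "claw": [0.2,0.2,0.2,0.2,0.2,0.2,0.2,0.2]
}}

```text
time_s: 3.1
tcp_pos: [462.1, 261.5, 23.2]
tcp_rot: [0.255, 3.13, 0.002]
ft_force: [0.3, 0.1, 1.1]
opening: 0.605
grasp_force: 0.0
```

{"op": "drive_tool", "data": {
  "delta_rot": [
    [0,0,0],
    [0,0,0],
    [0,0,0],
    [0,0,0],
    [0,0,0],
    [0,0,0],
    [0,0,0]
  ],
  "dp": [
    [0,0,0],
    [0,0,0],
    [0,0,0],
    [0,0,0],
    [0,0,0],
    [0,0,0],
    [0,0,0]
  ],
  "claw": [-1,-1,-1,-1,-1,-1,-1],
  "newtons": 58
}}

```text
time_s: 3.8
tcp_pos: [461.7, 261.2, 22.5]
tcp_rot: [0.256, 3.131, 0.001]
ft_force: [-0.6, 0.6, 1.0]
opening: 0.233
grasp_force: 57.9
```

{"op": "drive_tool", "data": {
  "delta_rot": [
    [0,0,0],
    [0,0,0],
    [0,0,0],
    [0,0,0],
    [0,0,0],
    [0,0,0],
    [0,0,0],
    [0,0,0]
  ],
  "dp": [
    [0,0,-0.03],
    [0,0,-0.1],
    [0,0,-0.2],
    [0,0,-0.32],
    [0,0,-0.44],
    [0,0,-0.53],
    [0,0,-0.57],
    [0,0,-0.57]
  ],
  "claw": [-1,-1,-1,-1,-1,-1,-1,-1]
}}

```text
time_s: 4.6
tcp_pos: [461.7, 260.8, 165.7]
tcp_rot: [0.256, 3.13, 0.001]
ft_force: [0.2, -0.8, -3.6]
opening: 0.231
grasp_force: 57.9
```

```bash
python3 -c "
from plan import *
moved([-.001,.002,.41],[0,0,0]);moved([0,0,-.57],[0,0,0])
c=manip.read_camera('side'); p,_,_=world(c); 
b=p[(p[:,2]>120)&(p[:,0]>500)&(p[:,0]<580)&(abs(p[:,1]-250)<50)]; print('head',b.mean(0),b.min(0),b.max(0))
t=b[b[:,2]>b[:,2].max()-12]; A=np.c_[t[:,:2],np.ones(len(t))]; print(np.linalg.lstsq(A,t[:,2],rcond=None)[0])
cv2.imwrite('pics/s2.png',c['img'][100:250,180:480,::-1])
import math
for off in (0,8):
  for a in(-9.3,-30):
    d=np.array([math.cos(math.radians(a)),math.sin(math.radians(a))]); q=np.array([614,-73.5])-d*(70-off); print(a,off,q); plan((*q,165,90+a))
"
```

```text
head [520.84556244 228.05398569 192.2567532 ] [500.01490077 214.19969843 144.53363798] [564.87318695 266.37280096 489.75901354]
[  -361.92226919    271.89419384 119372.75745556]
-9.3 0 [544.92009985 -62.18773252]
t 4.65 meas [461.  260.4 164.5] cmd [461.6 260.8 165.6] rot err [-0.09  0.04  0.02] open 0.23390411479485265 F [-0.4  0.8 -3.9]
dp [-0.538 -1.221  0.005] rot [-0.0008 -0.0001 -0.0002]
-30 0 [553.37822174 -38.5       ]
t 4.65 meas [461.  260.4 164.5] cmd [461.6 260.8 165.6] rot err [-0.09  0.04  0.02] open 0.23390411479485265 F [-0.4  0.8 -3.9]
dp [-0.556 -1.122  0.005] rot [-8.000e-04  1.000e-04  1.148e-01]
-9.3 8 [552.81494558 -63.48056309]
t 4.65 meas [461.  260.4 164.5] cmd [461.6 260.8 165.6] rot err [-0.09  0.04  0.02] open 0.23390411479485265 F [-0.4  0.8 -3.9]
dp [-0.57  -1.221  0.005] rot [-0.0008 -0.0001 -0.0002]
-30 8 [560.30642497 -42.5       ]
t 4.65 meas [461.  260.4 164.5] cmd [461.6 260.8 165.6] rot err [-0.09  0.04  0.02] open 0.23390411479485265 F [-0.4  0.8 -3.9]
dp [-0.586 -1.133  0.005] rot [-8.000e-04  1.000e-04  1.148e-01]
```

View pics/s2.png

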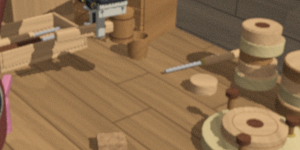

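{"op": "drive_tool", "data": {
  "delta_rot": [
    [0,0,0],
    [0,0,0],
    [0,0,0],
    [0,0,0],
    [0,0,0],
    [0,0,0],
    [0,0,0]
  ],
  "dp": [
    [-0.04,-0.09,0],
    [-0.11,-0.24,0],
    [-0.19,-0.4,0],
    [-0.26,-0.56,0],
    [-0.34,-0.72,0],
    [-0.4,-0.86,0],
    [-0.44,-0.95,0]
  ],
  "claw": [-1,-1,-1,-1,-1,-1,-1]
}}

```text
time_s: 5.35
tcp_pos: [530.4, 4.1, 162.7]
tcp_rot: [-0.263, -3.126, 0.005]
ft_force: [-0.8, -0.1, -3.3]
opening: 0.232
grasp_force: 57.9
```

{"op": "drive_tool", "data": {
  "delta_rot": [
    [0,0,0],
    [0,0,0],
    [0,0,0],
    [0,0,0],
    [0,0,0],
    [0,0,0]
  ],
  "dp": [
    [-0.05,-0.11,0],
    [-0.09,-0.19,0],
    [-0.113,-0.24,0],
    [-0.123,-0.271,0],
    [-0.123,-0.271,0],
    [-0.123,-0.271,0]
  ],
  "claw": [-1,-1,-1,-1,-1,-1]
}}

```text
time_s: 5.95
tcp_pos: [550.4, -61.5, 164.4]
tcp_rot: [-0.253, -3.13, -0.002]
ft_force: [1.0, 0.8, -3.8]
opening: 0.234
grasp_force: 57.9
```

```bash
python3 -c "
from plan import *
moved([-.44,-.95,0],[0,0,0]);moved([-.123,-.271,0],[0,0,0])
c=manip.read_camera('side'); cv2.imwrite('pics/s3.png',cv2.resize(c['img'][60:280,300:540,::-1],None,fx=2.5,fy=2.5))
c=manip.read_camera('top'); p,_,_=world(c); b=p[(p[:,2]>200)&(p[:,2]<235)&(p[:,0]>560)&(p[:,0]<670)&(abs(p[:,1]+75)<50)]
if len(b): print('head top',len(b),b.mean(0),b.min(0),b.max(0),cv2.minEnclosingCircle(b[:,:2].astype(np.float32)))
plan((551,-63,80,80.7))
"
```

```text
t 6.05 meas [550.6 -61.3 164.8] cmd [551.  -63.2 166.3] rot err [-0.2   0.03 -0.14] open 0.2337697024275252 F [ 0.6  0.1 -2.9]
dp [0.    0.002 0.345] rot [-0.0008 -0.0001 -0.0002]
```

View pics/s3.png

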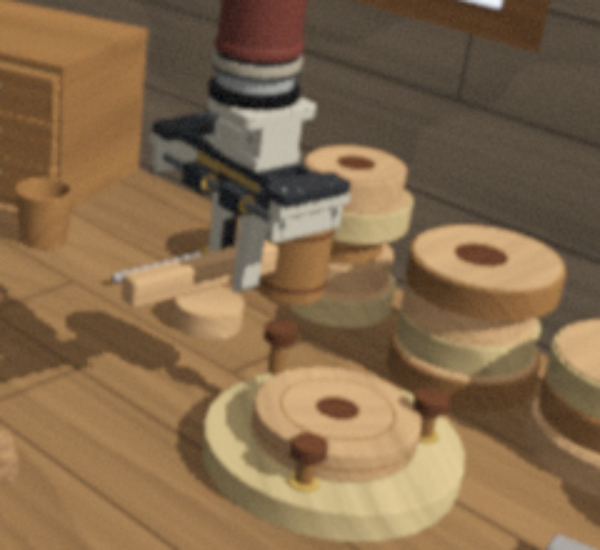

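{"op": "drive_tool", "data": {
  "delta_rot": [
    [0,0,0],
    [0,0,0],
    [0,0,0],
    [0,0,0],
    [0,0,0],
    [0,0,0],
    [0,0,0],
    [0,0,0]
  ],
  "dp": [
    [0,0.002,0.05],
    [0,0.002,0.1],
    [0,0.002,0.14],
    [0,0.002,0.18],
    [0,0.002,0.22],
    [0,0.002,0.25],
    [0,0.002,0.27],
    [0,0.002,0.27]
  ],
  "claw": [-1,-1,-1,-1,-1,-1,-1,-1]
}}

```text
time_s: 6.85
tcp_pos: [550.9, -62.5, 96.8]
tcp_rot: [-0.255, -3.131, -0.0]
ft_force: [-0.3, -0.5, -3.4]
opening: 0.233
grasp_force: 57.9
```

{"op": "drive_tool", "data": {
  "delta_rot": [
    [0,0,0],
    [0,0,0],
    [0,0,0],
    [0,0,0]
  ],
  "dp": [
    [0,0,0.008],
    [0,0,0.016],
    [0,0,0.024],
    [0,0,0.024]
  ],
  "claw": [-1,-1,-1,-1]
}}

```text
time_s: 7.25
tcp_pos: [550.7, -62.3, 94.1]
tcp_rot: [0.255, 3.131, 0.0]
ft_force: [-9.9, 1.3, 18.2]
opening: 0.23
grasp_force: 58.0
```

{"op": "drive_tool", "data": {
  "delta_rot": [
    [0,0,0],
    [0,0,0],
    [0,0,0],
    [0,0,0],
    [0,0,0]
  ],
  "dp": [
    [0,0,-0.06],
    [0,0,-0.16],
    [0,0,-0.25],
    [0,0,-0.29],
    [0,0,-0.29]
  ],
  "claw": [-1,-1,-1,-1,-1]
}}

```text
time_s: 7.75
tcp_pos: [552.5, -63.1, 164.8]
tcp_rot: [0.256, 3.127, -0.0]
ft_force: [-0.1, 0.1, -3.5]
opening: 0.233
grasp_force: 58.0
```

{"op": "drive_tool", "data": {
  "delta_rot": [
    [0,0,0],
    [0,0,0],
    [0,0,0],
    [0,0,0],
    [0,0,0],
    [0,0,0],
    [0,0,0]
  ],
  "dp": [
    [0.05,0.11,0],
    [0.12,0.26,0],
    [0.2,0.43,0],
    [0.27,0.59,0],
    [0.34,0.74,0],
    [0.4,0.86,0],
    [0.44,0.95,0]
  ],
  "claw": [-1,-1,-1,-1,-1,-1,-1]
}}

```text
time_s: 8.45
tcp_pos: [479.2, 192.4, 162.3]
tcp_rot: [-0.25, -3.129, -0.0]
ft_force: [0.2, 1.0, -4.0]
opening: 0.236
grasp_force: 58.0
```

```bash
python3 -c "
from plan import *
moved([0,.002,.27],[0,0,0]);moved([0,0,.024-.29],[0,0,0]);moved([.44,.95,0],[0,0,0])
c=manip.read_camera('top'); p,_,_=world(c); b=p[(p[:,2]>65)&(p[:,2]<120)&(np.hypot(p[:,0]-614,p[:,1]+73.5)<30)]
print('peg',len(b),np.median(b,0),b.max(0))
c=manip.read_camera('side'); p,_,_=world(c); b=p[(p[:,2]>65)&(p[:,2]<120)&(np.hypot(p[:,0]-614,p[:,1]+73.5)<30)]
print('peg',len(b),np.median(b,0),b.max(0))
cv2.imwrite('pics/s4.png',cv2.resize(c['img'][60:280,240:480,::-1],None,fx=2.5,fy=2.5))
plan((461.5,261,165,80.7))
"
```

```text
peg 115 [613.41667999 -72.9744931   73.56137543] [627.94595364 -59.12816397  79.71547903]
peg 118 [608.47288614 -74.89440273  74.54134611] [628.50410485 -56.82309345  77.9030036 ]
t 8.55 meas [478.8 194.8 162.4] cmd [481.1 189.4 164.8] rot err [-0.28  0.16 -0.48] open 0.23210836503204424 F [ 0.9 -0.1 -3.3]
dp [ 0.124  0.27  -0.002] rot [-0.0008 -0.0001 -0.0002]
```

View pics/s4.png

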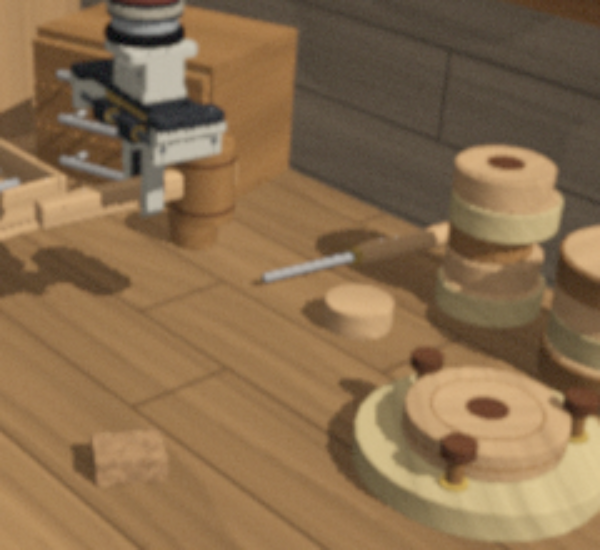

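The peg is home (top at 74 mm) and the mallet is still held level. Next I'll return it to its original spot.

{"op": "drive_tool", "data": {
  "delta_rot": [
    [0,0,0],
    [0,0,0],
    [0,0,0],
    [0,0,0],
    [0,0,0],
    [0,0,0],
    [0,0,0],
    [0,0,0]
  ],
  "dp": [
    [0.06,0.12,0],
    [0.1,0.2,0.04],
    [0.12,0.25,0.12],
    [0.124,0.27,0.22],
    [0.124,0.27,0.32],
    [0.124,0.27,0.42],
    [0.124,0.27,0.48],
    [0.124,0.27,0.52]
  ],
  "claw": [-1,-1,-1,-1,-1,-1,-1,-1]
}}

```text
time_s: 9.35
tcp_pos: [461.0, 259.4, 31.5]
tcp_rot: [-0.258, -3.129, 0.004]
ft_force: [0.6, 0.7, -3.7]
opening: 0.229
grasp_force: 58.0
```

```bash
python3 -c "
from plan import *
moved([.124,.27,.52],[0,0,0])
c=manip.read_camera('side'); p,v,u=world(c); cv2.imwrite('pics/s5.png',cv2.resize(c['img'][110:230,220:360,::-1],None,fx=4,fy=4))
plan((461.5,261,23,80.7))
"
```

```text
t 9.4 meas [460.5 259.3  30.8] cmd [461.3 260.8  34.6] rot err [0.06 0.17 0.09] open 0.230739810436888 F [-0.5  0.2 -4.1]
dp [-0.     0.001  0.046] rot [-0.0008 -0.0001 -0.0002]
```

View pics/s5.png

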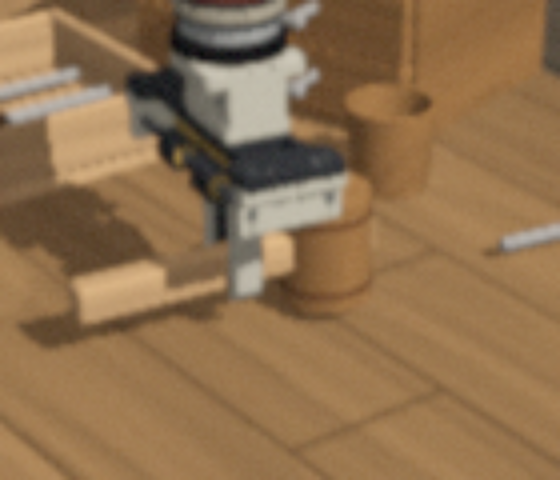

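Mallet looks upright (head at (335,245) in the crop) and hangs a few millimetres above the bench. I'll lower it gently until it touches.

{"op": "drive_tool", "data": {
  "delta_rot": [
    [0,0,0],
    [0,0,0],
    [0,0,0],
    [0,0,0],
    [0,0,0],
    [0,0,0]
  ],
  "dp": [
    [0,0,0.01],
    [0,0,0.02],
    [0,0,0.03],
    [0,0,0.04],
    [0,0,0.044],
    [0,0,0.044]
  ],
  "claw": [-1,-1,-1,-1,-1,-1]
}}

```text
time_s: 10.0
tcp_pos: [461.4, 261.2, 23.0]
tcp_rot: [0.256, 3.131, 0.0]
ft_force: [-0.7, 0.8, -3.7]
opening: 0.231
grasp_force: 58.0
```

{"op": "drive_tool", "data": {
  "delta_rot": [
    [0,0,0],
    [0,0,0],
    [0,0,0],
    [0,0,0],
    [0,0,0]
  ],
  "dp": [
    [0,0,0.004],
    [0,0,0.008],
    [0,0,0.012],
    [0,0,0.012],
    [0,0,0.012]
  ],
  "claw": [-1,-1,-1,-1,-1]
}}

```text
time_s: 10.5
tcp_pos: [461.4, 261.3, 21.0]
tcp_rot: [0.256, 3.131, 0.001]
ft_force: [-2.0, -0.4, 5.1]
opening: 0.231
grasp_force: 58.0
```

Contact made. Next I'll open the gripper and retreat.

{"op": "drive_tool", "data": {
  "delta_rot": [
    [0,0,0],
    [0,0,0],
    [0,0,0],
    [0,0,0],
    [0,0,0],
    [0,0,0]
  ],
  "dp": [
    [0,0,0],
    [0,0,0],
    [0,0,0],
    [0,0,0],
    [0,0,0],
    [0,0,0]
  ],
  "claw": [0.2,0.2,0.2,0.2,0.2,0.2]
}}

```text
time_s: 11.1
tcp_pos: [461.5, 261.2, 19.8]
tcp_rot: [-0.256, -3.131, 0.0]
ft_force: [-0.6, -1.0, -0.0]
opening: 0.598
grasp_force: 0.0
```

{"op": "drive_tool", "data": {
  "delta_rot": [
    [0,0,0],
    [0,0,0],
    [0,0,0],
    [0,0,0],
    [0,0,0],
    [0,0,0],
    [0,0,0],
    [0,0,0]
  ],
  "dp": [
    [0,0,-0.04],
    [0,0,-0.12],
    [0,0,-0.22],
    [0,0,-0.34],
    [0,0,-0.46],
    [0,0,-0.6],
    [0,0,-0.7],
    [0,0,-0.7]
  ],
  "claw": [0.2,0.2,0.2,0.2,0.2,0.2,0.2,0.2]
}}

```text
time_s: 11.9
tcp_pos: [463.5, 262.4, 199.3]
tcp_rot: [0.256, 3.124, 0.008]
ft_force: [0.2, 0.6, -0.4]
opening: 0.6
grasp_force: 0.0
```

```bash
python3 -c "
from plan import *
for i in range(4): c=manip.read_camera('side')
cv2.imwrite('pics/s6.png',cv2.resize(c['img'][110:270,220:480,::-1],None,fx=3,fy=3)); p,_,_=world(c)
b=p[(p[:,2]>72)&(p[:,2]<95)&(np.hypot(p[:,0]-530,p[:,1]-249)<45)]; print('head',len(b),np.median(b,0))
a=p[(p[:,2]>46)&(p[:,2]<65)&(p[:,0]>330)&(p[:,0]<490)&(abs(p[:,1]-266)<40)]
print('handle slope',len(a),np.polyfit(a[:,0],a[:,2],1),manip.get_state()['tcp_pos'],manip.get_state()['ft_force'],manip.get_state()['time_s'])
"
```

```text
head 255 [526.06658234 242.78244938  81.70525579]
handle slope 376 [2.98055051e-03 5.29374592e+01] [460.48464581 260.6156323  193.92292262] [-0.43168469  0.19648696  0.23018014] 12.1
```

View pics/s6.png

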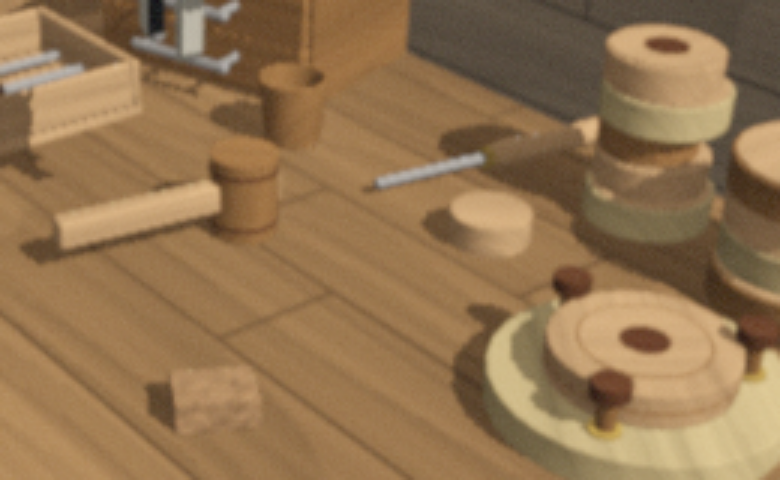

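The mallet stands upright at (245,190) in the crop, and the peg at (572,280) is home. The gripper is clear.

```bash
python3 -c "
from plant import manip
print(manip.finish_job())"
```

```text
the job is handed in; nothing more can be done
None
```

The job is handed in, though no verdict came back: the peg was driven home (top measured at about 74 mm), and the mallet was left standing upright on the bench at its original spot, released, with the gripper clear of everything.

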